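# Twist off the roll stand's locking cap of unknown hand and hold it up

## Robot

A 6-joint arm with a two-finger parallel gripper is mounted at the origin on the work surface; the furniture and walls round the work are solid. World frame = base frame: x ahead of the robot, y to its left, z up, the work surface at z = 0. Lengths are in m, angles in rad, forces in N, time in s.
With the tool pointing down it reaches from about 0.325 to 0.85 m from the base axis. Payload 4.4 kg.
Tool frame: the origin (TCP) lies at the very end of the fingers, on their centre line; the grasp point (between the pads) lies 19 mm behind it; z points along the fingers, y is the line along which they close (so a half turn about z gives the same grasp; the last joint's range is limited). The gripper opens to 94 mm and grips with 3 to 60 N. Pads are 16 mm wide; open, the fingers measure 119 mm over their backs; the gripper's body (75 mm by 177 mm) begins 78 mm behind the grasp point.
Start: joints at [-1.337, 0.207, 1.542, -0, 1.393, -0.15], TCP at [0.216, -0.533, 0.205] pointing down, gripper open.
Joint ranges: [-2.73, 2.73], [-0.86, 2.22], [0.23, 2.46], [-1.11, 4.25], [0.08, 2.63], [-2.82, 2.82]. Speed limits (rad/s): [2.79, 2.79, 3.14, 3.14, 3.14, 3.14].

## Interface

Orientations are given as a unit quaternion [w, x, y, z].
In Python, from cell import ctrl gives the robot as it stands.
- The arm moves only by the shell command python3 -m inch 'ROWS' [FORCE]. ROWS is JSON, a list of rows, each an object of numbers: "x", "y", "z": the shift along the tool's x, y, z in cm; "ax", "ay", "az": the turn, a rotation vector about the tool's x, y, z in rad; "hand": the opening, from 0 (shut) to 1 (fully open). A call has 1 to 10 rows; each row is the pose to reach, as a shift and turn from the pose commanded when the call began, along the tool's axes at that moment; what a row does not reach only later rows make up. A row lasts 1/12 s, in which the tool goes at most 41.7 mm and 7.16 degrees, less where a joint would pass 70% of its speed; a pose out of reach is approached as far as the arm can. A call with a gripper value outside its range is refused whole. The fingers move at their own pace and stop on an object; FORCE is the grip in N (left out, the last holds). Time passes only in rows, so rows that repeat a pose let the fingers close. It gives the time, the measured TCP pose, the force, the opening and the grip force at its end, in the units of the state.
- ctrl.sense(): the state, without advancing time (a new reading comes with each control period).
- ctrl.capture(name): name is "side" or "top"; returns the picture (480x640x3 uint8, red, green, blue); there is no depth.
- ctrl.get_calibration(name): a dict with "camera_matrix" (3x3 intrinsics, pixels), "dist_coeffs" ([k1, k2, p1, p2, k3] as OpenCV has them; the pictures are not rectified), "R" (3x3) and "t" (3): a world point X has camera coordinates R X + t. Camera axes: x right, y down, z forward; pixel columns grow to the right and rows downward; lengths in m; the calibration is good to about 2 mm. A picture is of the moment at which its call begins. get_calibration takes no time and is no camera call.
- ctrl.hand_in(): hands the job in; it is judged then, once.
Trained networks look in the newest picture that a camera, given by its name, has taken for a name from the list of things; names that differ only in an ending like _2 or _b are one class to them, and where a whole thing is asked for, a point or a joint stands for the part that bears it (a point fixed in the world has none). Each returns a list of dicts, best first, with "confidence" (0 to 1); they miss things now and then, are a little off and sometimes report something else, mostly with a low value. They report only what shows in the picture. A call takes as long as a camera call.
- ctrl.search_frame(camera, label): "rect" ([left, top, width, height] in pixels, round what is visible of it).
- ctrl.regions_of(camera, label): "mask" (480x640 bool, what is visible of it) and "rect" ([left, top, width, height] in pixels, round what is visible of it).
The state is a dict: "time": time; "joint_pos": joint angles; "joint_vel": joint speeds; "joint_torque": joint torques, N m; "position": TCP position; "eef_rot": TCP orientation; "force": force on the tool from outside, world axes, zero at the start; "torque": the same for the moment, N m; "opening": finger opening in m; "grasp_force": force on a finger pad.
Only numpy, scipy, OpenCV 4.12 (cv2) and the standard library are available. Lean on these libraries where they do the work, as an engineer would, in place of code of your own. Each camera call takes 0.05 s, during which the arm holds its last target. There are 200 camera calls.

## Task

The label roll on the bench stand is due to be changed, so its grey locking cap must come off the spindle. The cap is a twist-lock made either right-hand or left-hand and nothing outside shows which: feel which way it gives (if it stops hard at once, try the other way), turn it loose and lift it straight off. Finish still holding the cap upright and still in the gripper, well clear (about a hand's width) above the spindle, with the tape roll, carton and tape measure around the stand left where they are.

Things in the scene. Friction and masses are not known exactly. Their poses are not given: they have to be found in the camera images.
- stand: roll stand screwed to the bench: round grey foot 124 mm in diameter, upright steel spindle, and a white label roll (84 mm in diameter, top 67 mm above the bench) fixed round it. Origin: centre of the foot's underside, on the bench; z up along the spindle. The locked cap has its bar along the stand's x axis (within 0.05 rad)
- spindle_top (a point): top end of the stand's spindle, on its axis, 96 mm above the bench, hidden inside the cap. Two lugs on the spindle hold the locked cap down; once turned loose, the cap is clear of the spindle after rising 25 mm
- cap: loose grey plastic locking cap (80 to 170 g) on the spindle: ribbed round skirt 60 mm in diameter, 30 mm high, with a flat bar grip on top. Origin: centre of the skirt's lower rim, 72 mm above the bench at the start; z up, x along the bar. Wrong way it jams on a stop within 0.15 rad; right way (either sense) it turns easily (under 0.2 N m), can be lifted from 0.8 rad on, end stop at about 1.2 rad
- cap_grip (a point): centre of the cap's bar grip, 44 mm above the cap's lower rim, 116 mm above the bench at the start. The bar is 54 mm long, 18 mm wide and stands 26 mm above the flat top of the skirt (31 to 57 mm above the rim); grip it across its width from above
- tape_roll: roll of brown packing tape lying flat, 116 mm in diameter, 48 mm high, loose bystander; origin at the centre of its underside
- carton: small brown carton, 77 x 102 x 63 mm high, loose bystander; origin at the centre of its underside
- measure: tape measure, 64 x 75 x 37 mm high, loose bystander; origin at the centre of its underside

How it is judged:
On the way:
1. the cap, still on the spindle, has been turned loose (more than 0.6 rad from locked) (angle between the x axis of cap and the x axis of stand, either way round above 0.6 rad and z of cap in the frame of stand below 0.08 m and horizontal distance between cap and stand below 0.01 m), for 0.05 s.
At the end, for the whole second after the job is handed in: The gripper holds the cap still (under 0.03 m/s, finger force over 1 N), upright within 0.35 rad, its lower rim at least 40 mm above the spindle's top and nothing else touching it; tape roll, carton and tape measure within 30 mm of where they stood (z of cap in the frame of spindle_top above 0.04 m and angle between cap's own z axis and vertical below 0.35 rad and contact force between the fingers and cap above 1 N and contact force between cap and stand below 0.05 N and contact force between cap and carton below 0.05 N and linear speed of cap below 0.03 m/s and distance of each of tape_roll, carton, measure from where it was at the start of the episode below 0.03 m); the arm keeps its last pose, push and grip.
It fails at once if the cap is dropped or falls beside the stand (height (world z) of cap below 0.06 m).
It fails at once if a bystander is tipped over (angle between any of tape_roll, carton, measure's own z axis and vertical above 0.4 rad).
It also fails if it takes over 45 s, if anything falls off the work surface, if the arm or the gripper's body presses on something with over 40 N, if the wrist force passes 120 N, or if a joint passes its speed limit or range.

## Working session

There is one attempt and no reset: what is moved stays moved. The work goes in short steps, Python scripts to look and compute and a shell command to move; the robot and the scene stay as the last step left them, time stands still between calls to the robot, and variables do not carry over. Pictures are saved under pics/ and viewed, at most 10 in all, crops included, and the job is handed in when it is done.

```bash
mkdir -p pics
cat > h.py <<'E'
import numpy as np, cv2
from cell import ctrl
def cal(n):
    c=ctrl.get_calibration(n); return [np.array(c[k],float) for k in("camera_matrix","dist_coeffs","R","t")]
def ray(n,uv):
    K,d,R,t=cal(n); p=cv2.undistortPoints(np.array([[uv]],float),K,d)[0,0]
    v=R.T@np.array([p[0],p[1],1]); return -R.T@t, v/np.linalg.norm(v)
def atz(n,uv,z):
    o,v=ray(n,uv); return o+v*(z-o[2])/v[2]
def tri(a,b):
    (o1,v1),(o2,v2)=ray("side",a),ray("top",b)
    s=np.linalg.lstsq(np.stack([v1,-v2],1),o2-o1,rcond=None)[0]
    p,q=o1+s[0]*v1,o2+s[1]*v2; return (p+q)/2,np.linalg.norm(p-q)
def proj(n,X):
    K,d,R,t=cal(n); return cv2.projectPoints(np.array(X,float).reshape(-1,1,3),cv2.Rodrigues(R)[0],t,K,d)[0][:,0]
E
python3 - <<'E'
from h import *
ims=[]
for n in("side","top"):
    im=ctrl.capture(n); cv2.imwrite(f"pics/{n}0.png",im[:,:,::-1])
    K,d,R,t=cal(n); print(n,"pos",-R.T@t)
    for l in("cap","stand","tape_roll","carton","measure"):
        for r in ctrl.regions_of(n,l)[:2]:
            m=r["mask"]; ys,xs=np.nonzero(m); print(l,round(r["confidence"],2),r["rect"],xs.mean().round(1),ys.mean().round(1))
print(ctrl.sense())
E
```

```text
side pos [ 1.001494   -0.30490395  0.76103141]
cap 0.69 [331.3, 181.9, 34.1, 40.2] 346.0 204.1
stand 0.7 [313.3, 205.0, 66.0, 57.4] 344.3 236.3
carton 0.73 [357.0, 235.1, 71.1, 72.6] 391.8 271.4
measure 0.91 [272.2, 169.9, 42.6, 44.0] 294.8 192.8
top pos [ 0.33567174 -0.15672446  0.93772134]
cap 0.59 [267.1, 233.3, 41.3, 47.7] 289.3 257.4
cap 0.16 [254.3, 227.9, 75.9, 77.9] 293.5 271.1
stand 0.65 [255.3, 228.0, 76.3, 81.4] 293.2 271.1
carton 0.78 [236.5, 154.6, 70.3, 67.0] 271.9 186.7
measure 0.74 [306.1, 322.6, 43.5, 48.5] 325.9 345.5
{'time': 0.6, 'joint_pos': array([-1.33649808e+00,  2.06544285e-01,  1.54146264e+00,  6.65834770e-06,
        1.39346426e+00, -1.50533417e-01]), 'joint_vel': array([0.00026566, 0.00213407, 0.00020171, 0.00086309, 0.00028167,
       0.00139091]), 'joint_torque': array([-3.01783739e-04, -3.70635080e+01, -2.81588763e+01,  6.98553259e-02,
        2.78684171e-02, -2.57095610e-05]), 'position': array([ 0.21583947, -0.53299323,  0.2054961 ]), 'eef_rot': array([6.05433393e-05, 9.81545229e-01, 1.91230123e-01, 5.81706214e-06]), 'force': array([-0.30919209,  0.40944406,  0.16865684]), 'torque': array([0.01468457, 0.02767038, 0.04714496]), 'grasp_force': 0.0, 'opening': 0.09420287097114151}
```

View pics/side0.png

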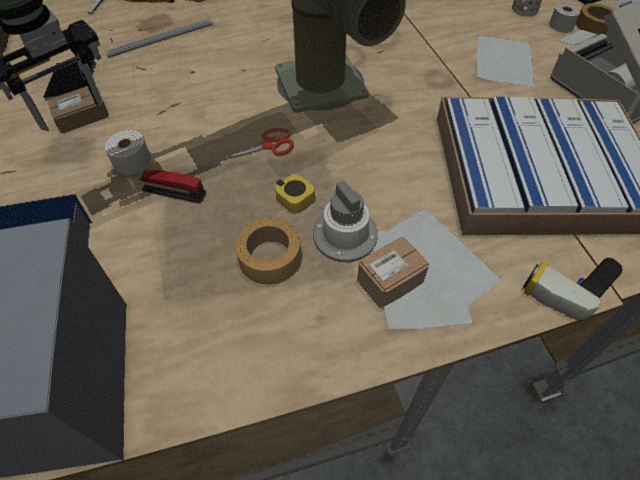

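View pics/top0.png

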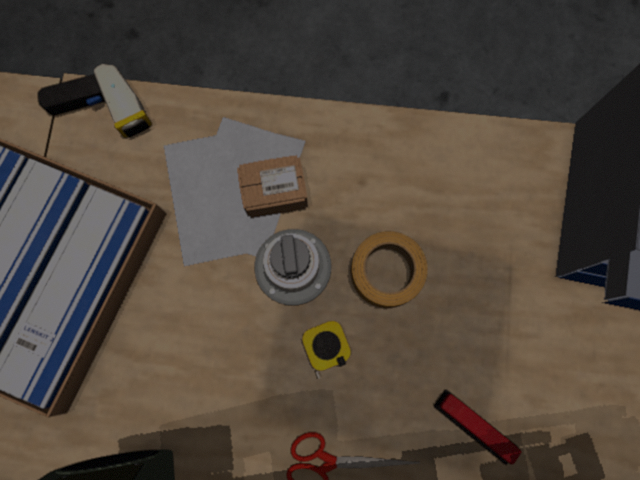

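The side view shows the cap near (347,200) on its stand, with the carton at (392,271), the tape roll at (268,250) and the measure at (295,192). In the top view the bar runs from about (288,236) to (291,278). I'll zoom in on both to get the bar.

Run:
```python
from h import *
s=cv2.imread("pics/side0.png")[165:265,300:390]; t=cv2.imread("pics/top0.png")[220:310,248:338]
s=cv2.resize(s[:90],None,fx=4.4,fy=4.4,interpolation=cv2.INTER_CUBIC); t=cv2.resize(t,None,fx=4.4,fy=4.4,interpolation=cv2.INTER_CUBIC)
cv2.imwrite("pics/z.png",np.hstack([s,t]))
# foot centre from the top: outline of stand mask
m=ctrl.regions_of("top","stand")[0]["mask"]; 
c=max(cv2.findContours(m.astype(np.uint8),0,2)[0],key=cv2.contourArea); e=cv2.fitEllipse(cv2.convexHull(c)); print(e, atz("top",e[0],0.005))
a=(346,204.1);print(tri(a,(289.3,257.4)))
for u,v in((289,236),(291,278)): print(atz("top",(u,v),.129))
for z in(.116,.129): print(z,atz("top",(289.5,257),z),atz("side",(349,193),z))
```

```text
((292.0574035644531, 266.8777160644531), (75.31952667236328, 76.91102600097656), 68.43205261230469) [ 0.47351271 -0.09632121  0.005     ]
(array([ 0.4742872 , -0.0966952 ,  0.09036225]), np.float64(0.0009709936001264949))
[ 0.49841513 -0.0950284   0.129     ]
[ 0.43954737 -0.1046809   0.129     ]
0.116 [ 0.47081737 -0.09826983  0.116     ] [ 0.47216112 -0.09195409  0.116     ]
0.129 [ 0.46867931 -0.0991946   0.129     ] [ 0.48282932 -0.09624589  0.129     ]
```

View pics/z.png

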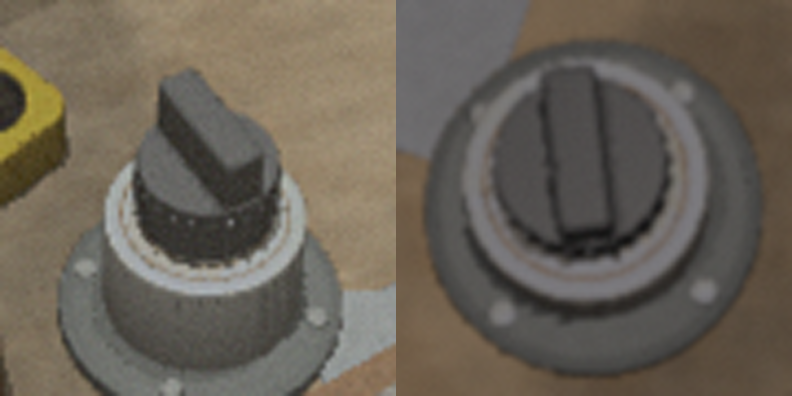

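The zoom shows the bar's top face. Its corners in the top tile are about (545,68), (597,66), (608,230), (560,235). In the side tile they are about (160,85), (190,69), (264,153), (225,170).

Run:
```python
from h import *
from scipy.spatial.transform import Rotation as Ro
T=[(545,68),(597,66),(608,230),(560,235)]; S=[(160,85),(190,69),(264,153),(225,170)]
T=np.array([(248+(x-396)/4.4,220+y/4.4) for x,y in T]); S=np.array([(300+x/4.4,165+y/4.4) for x,y in S])
c,r=tri(S.mean(0),T.mean(0)); print("top-face centre",c,r)
P=np.array([atz("top",p,.129) for p in T]); print(P.round(4)); d=(P[0]+P[1]-P[2]-P[3])/2; print("len",np.linalg.norm(d),"ang",np.arctan2(d[1],d[0]))
st=ctrl.sense(); q=st["eef_rot"]; R=Ro.from_quat([*q[1:],q[0]]).as_matrix(); print(R.round(3))
print("yaw of tool y",np.arctan2(R[1,1],R[0,1]), "of x",np.arctan2(R[1,0],R[0,0]))
for n,rect in(("top",None),):
  for l,z in(("carton",.063),("measure",.037)):
    r=ctrl.regions_of(n,l)[0]["mask"]; ys,xs=np.nonzero(r); print(l,atz(n,(xs.mean(),ys.mean()),z))
print("tape",atz("top",(389,269),.048))
g=np.array([c[0],c[1],.107]); print("shift cm in tool", (R.T@(g-st["position"])*100).round(2))
```

```text
top-face centre [ 0.47432481 -0.09667787  0.12206862] 0.0024358073725762445
[[ 0.4981 -0.0849  0.129 ]
 [ 0.5005 -0.1014  0.129 ]
 [ 0.4483 -0.1109  0.129 ]
 [ 0.4451 -0.096   0.129 ]]
len 0.05366086430534663 ang 0.19303589708221358
[[ 0.927  0.375 -0.   ]
 [ 0.375 -0.927 -0.   ]
 [-0.     0.    -1.   ]]
yaw of tool y -1.1860078984732774 of x 0.3847884282344808
carton [ 0.586531   -0.05453803  0.063     ]
measure [ 0.35513128 -0.16286225  0.037     ]
tape [ 0.47936792 -0.24729229  0.048     ]
shift cm in tool [ 40.34 -30.74   9.85]
```

Bar centre is about (0.473, -0.097) with yaw 0.193. Triangulated top height is 0.122, against 0.129 given. Moving above it at z 0.16.

```bash
python3 -m inch '[{"x":4,"y":-3.1},{"x":8,"y":-6.1},{"x":12,"y":-9.2,"az":0.06},{"x":16,"y":-12.3,"az":0.12},{"x":20,"y":-15.4,"az":0.192},{"x":23,"y":-17.5,"az":0.192},{"x":26,"y":-19.8,"az":0.192},{"x":29,"y":-22.1,"az":0.192},{"x":32,"y":-24.4,"az":0.192},{"x":34,"y":-26,"az":0.192}]'; python3 -c "
from cell import ctrl;print(ctrl.sense()['joint_pos'])"
```

```text
[-1.33651025e+00  2.06596379e-01  1.54145006e+00  2.24709930e-05
  1.39347973e+00 -1.50448658e-01]invalid input at $[0]: expected keys x, y, z, ax, ay, az, hand
```

```bash
python3 -m inch '[{"x":4,"y":-3.1,"z":0,"ax":0,"ay":0,"az":0,"hand":1},{"x":8,"y":-6.1,"z":0,"ax":0,"ay":0,"az":0,"hand":1},{"x":12,"y":-9.2,"z":0,"ax":0,"ay":0,"az":0.06,"hand":1},{"x":16,"y":-12.3,"z":0,"ax":0,"ay":0,"az":0.12,"hand":1},{"x":20,"y":-15.4,"z":0,"ax":0,"ay":0,"az":0.192,"hand":1},{"x":23,"y":-17.5,"z":0,"ax":0,"ay":0,"az":0.192,"hand":1},{"x":26,"y":-19.8,"z":0,"ax":0,"ay":0,"az":0.192,"hand":1},{"x":29,"y":-22.1,"z":0,"ax":0,"ay":0,"az":0.192,"hand":1},{"x":32,"y":-24.4,"z":0,"ax":0,"ay":0,"az":0.192,"hand":1},{"x":34,"y":-26,"z":0,"ax":0,"ay":0,"az":0.192,"hand":1}]'
cat > g.py <<'E'
from h import *
import sys
from scipy.spatial.transform import Rotation as Ro
s=ctrl.sense(); q=s["eef_rot"]; R=Ro.from_quat([*q[1:],q[0]]).as_matrix()
x,y,z=map(float,sys.argv[1:4])
print("shift",(R.T@(np.array([x,y,z])-s["position"])*100).round(2),"yaw x",np.arctan2(R[1,0],R[0,0]).round(3),"z",R[:,2].round(3),"j",s["joint_pos"].round(2),"F",s["force"].round(2),"T",s["torque"].round(2),"pos",s["position"].round(4),"open",s["opening"],"grip",s["grasp_force"],s["time"])
E
python3 g.py .473 -.0975 .16
```

```text
time: 1.58
position: [0.4285, -0.1724, 0.2059]
eef_rot: [0.0, 0.995, 0.096, 0.0]
force: [1.2, -0.3, 0.4]
opening: 0.094
grasp_force: 0.0
shift [ 5.8  -6.5   4.59] yaw x 0.193 z [ 0.001 -0.001 -1.   ] j [-0.57 -0.04  1.81  0.    1.37  0.81] F [ 1.2  -0.31  0.44] T [ 0.06 -0.01 -0.  ] pos [ 0.4285 -0.1724  0.2059] open 0.09395817388373484 grip 0.0 1.5833
```

```bash
python3 -m inch '[{"x":2.5,"y":-2.8,"z":1,"ax":0,"ay":0,"az":0,"hand":1},{"x":4.5,"y":-5,"z":2.5,"ax":0,"ay":0,"az":0,"hand":1},{"x":5.8,"y":-6.5,"z":4,"ax":0,"ay":0,"az":0,"hand":0.7},{"x":5.8,"y":-6.5,"z":4.6,"ax":0,"ay":0,"az":0,"hand":0.7},{"x":5.8,"y":-6.5,"z":4.6,"ax":0,"ay":0,"az":0,"hand":0.7}]'; python3 g.py .473 -.0975 .108
python3 - <<'E'
from h import *
s=cv2.cvtColor(ctrl.capture("side"),4)[125:245,290:410]; t=cv2.cvtColor(ctrl.capture("top"),4)[200:320,230:350]
cv2.imwrite("pics/z2.png",cv2.resize(np.hstack([s,t]),None,fx=3.3,fy=3.3,interpolation=2))
E
```

```text
time: 2.0
position: [0.4709, -0.0981, 0.1577]
eef_rot: [-0.001, 0.995, 0.098, -0.002]
force: [-0.4, 0.1, -0.9]
opening: 0.0775
grasp_force: 0.0
shift [ 0.24 -0.01  4.97] yaw x 0.195 z [-0.004  0.001 -1.   ] j [-0.39  0.06  1.82 -0.    1.27  0.99] F [-0.35  0.08 -0.88] T [-0.    0.05 -0.07] pos [ 0.4709 -0.0981  0.1577] open 0.07752762978583105 grip 0.0 2.0
```

View pics/z2.png

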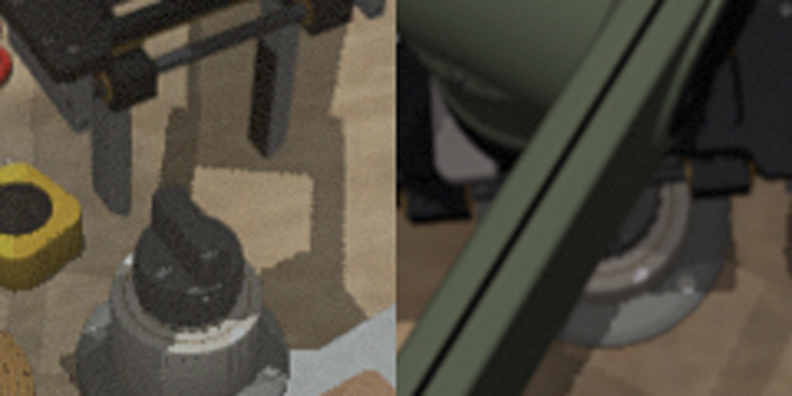

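The side tile shows the fingers straddling the bar: tips at (122,213) and (268,155), bar below the middle near (187,215). The top view is blocked by the arm. Going down and closing gently.

```bash
python3 -m inch '[{"x":0.2,"y":0,"z":2,"ax":0,"ay":0,"az":0,"hand":0.7},{"x":0.2,"y":0,"z":3.5,"ax":0,"ay":0,"az":0,"hand":0.5},{"x":0.2,"y":0,"z":4.9,"ax":0,"ay":0,"az":0,"hand":0.4},{"x":0.2,"y":0,"z":4.9,"ax":0,"ay":0,"az":0,"hand":0.3},{"x":0.2,"y":0,"z":4.9,"ax":0,"ay":0,"az":0,"hand":0.25},{"x":0.2,"y":0,"z":4.9,"ax":0,"ay":0,"az":0,"hand":0.2}]' 10; python3 g.py .473 -.0975 .108
python3 -m inch '[{"x":0,"y":0,"z":0,"ax":0,"ay":0,"az":0,"hand":0.1},{"x":0,"y":0,"z":0,"ax":0,"ay":0,"az":0,"hand":0},{"x":0,"y":0,"z":0,"ax":0,"ay":0,"az":0,"hand":0},{"x":0,"y":0,"z":0,"ax":0,"ay":0,"az":0,"hand":0},{"x":0,"y":0,"z":0,"ax":0,"ay":0,"az":0,"hand":0}]' 10; python3 g.py .473 -.0975 .108
```

```text
time: 2.6
position: [0.4749, -0.1002, 0.1119]
eef_rot: [0.001, 0.995, 0.095, 0.001]
force: [-0.0, 0.4, 0.7]
opening: 0.036
grasp_force: 0.0
shift [-0.14 -0.3   0.39] yaw x 0.191 z [ 0.002 -0.001 -1.   ] j [-0.39  0.12  1.85 -0.    1.17  0.99] F [-0.01  0.38  0.66] T [ 0.04  0.05 -0.03] pos [ 0.4749 -0.1002  0.1119] open 0.035991718521571875 grip 0.0 2.6
time: 3.02
position: [0.4748, -0.0989, 0.1115]
eef_rot: [0.0, 0.995, 0.096, 0.001]
force: [-1.0, 1.1, 6.8]
opening: 0.018
grasp_force: 10.0
shift [-0.15 -0.18  0.35] yaw x 0.193 z [ 0.002 -0.    -1.   ] j [-0.38  0.12  1.85  0.    1.17  0.99] F [-1.03  1.07  6.76] T [0.33 0.18 0.04] pos [ 0.4748 -0.0989  0.1115] open 0.01798356407997852 grip 9.984857439994812 3.0167
```

Gripped at 18 mm. Firmer grip, then feel the + direction.

```bash
python3 -m inch '[{"x":0,"y":0,"z":0,"ax":0,"ay":0,"az":0,"hand":0},{"x":0,"y":0,"z":0,"ax":0,"ay":0,"az":0,"hand":0},{"x":0,"y":0,"z":0,"ax":0,"ay":0,"az":0.05,"hand":0},{"x":0,"y":0,"z":0,"ax":0,"ay":0,"az":0.1,"hand":0},{"x":0,"y":0,"z":0,"ax":0,"ay":0,"az":0.15,"hand":0},{"x":0,"y":0,"z":0,"ax":0,"ay":0,"az":0.2,"hand":0},{"x":0,"y":0,"z":0,"ax":0,"ay":0,"az":0.2,"hand":0}]' 30; python3 g.py .473 -.0975 .108
```

```text
time: 3.6
position: [0.4741, -0.0983, 0.1115]
eef_rot: [-0.0, 1.0, -0.003, -0.0]
force: [-3.0, 3.1, 8.1]
opening: 0.0189
grasp_force: 32.1
shift [-0.11 -0.08  0.35] yaw x -0.006 z [-0.  0. -1.] j [-0.38  0.12  1.85  0.    1.17  1.19] F [-2.99  3.05  8.09] T [0.62 0.58 0.74] pos [ 0.4741 -0.0983  0.1115] open 0.018902817265645338 grip 32.06244416534901 3.6
```

Torque is 0.74 N m and the pads are wedging open, so that side is the stop. Turning the other way.

```bash
python3 -m inch '[{"x":0,"y":0,"z":0,"ax":0,"ay":0,"az":-0.1,"hand":0},{"x":0,"y":0,"z":0,"ax":0,"ay":0,"az":-0.2,"hand":0},{"x":0,"y":0,"z":0,"ax":0,"ay":0,"az":-0.28,"hand":0},{"x":0,"y":0,"z":0,"ax":0,"ay":0,"az":-0.36,"hand":0},{"x":0,"y":0,"z":0,"ax":0,"ay":0,"az":-0.42,"hand":0},{"x":0,"y":0,"z":0,"ax":0,"ay":0,"az":-0.5,"hand":0},{"x":0,"y":0,"z":0,"ax":0,"ay":0,"az":-0.5,"hand":0}]' 30; python3 g.py .473 -.0975 .108
```

```text
time: 4.18
position: [0.4745, -0.099, 0.1114]
eef_rot: [0.0, 0.969, 0.245, 0.0]
force: [-0.9, 0.9, 5.9]
opening: 0.0179
grasp_force: 29.6
shift [-0.06 -0.21  0.34] yaw x 0.496 z [ 0.001 -0.001 -1.   ] j [-0.38  0.12  1.85 -0.    1.17  0.69] F [-0.94  0.94  5.91] T [ 0.2   0.25 -0.01] pos [ 0.4745 -0.099   0.1114] open 0.017880741947656948 grip 29.552067518234253 4.1833
```

It turns freely this way. Continuing to about 1.0 rad from locked.

```bash
python3 -m inch '[{"x":0,"y":0,"z":0,"ax":0,"ay":0,"az":-0.1,"hand":0},{"x":0,"y":0,"z":0,"ax":0,"ay":0,"az":-0.2,"hand":0},{"x":0,"y":0,"z":0,"ax":0,"ay":0,"az":-0.3,"hand":0},{"x":0,"y":0,"z":0,"ax":0,"ay":0,"az":-0.4,"hand":0},{"x":0,"y":0,"z":0,"ax":0,"ay":0,"az":-0.5,"hand":0},{"x":0,"y":0,"z":0,"ax":0,"ay":0,"az":-0.6,"hand":0},{"x":0,"y":0,"z":0,"ax":0,"ay":0,"az":-0.7,"hand":0},{"x":0,"y":0,"z":0,"ax":0,"ay":0,"az":-0.7,"hand":0},{"x":0,"y":0,"z":0,"ax":0,"ay":0,"az":-0.7,"hand":0}]' 30; python3 g.py .473 -.0975 .108
```

```text
time: 4.93
position: [0.475, -0.0989, 0.1114]
eef_rot: [0.001, 0.827, 0.562, 0.001]
force: [-0.5, 1.8, 5.0]
opening: 0.018
grasp_force: 29.6
shift [ 0.06 -0.24  0.34] yaw x 1.193 z [ 0.002 -0.    -1.   ] j [-0.38  0.12  1.85  0.    1.17 -0.01] F [-0.5   1.76  5.01] T [ 0.3  -0.    0.03] pos [ 0.475  -0.0989  0.1114] open 0.018023599721981434 grip 29.552714824676514 4.9333
```

```bash
python3 -m inch '[{"x":0,"y":0,"z":-0.4,"ax":0,"ay":0,"az":0,"hand":0},{"x":0,"y":0,"z":-0.8,"ax":0,"ay":0,"az":0,"hand":0},{"x":0,"y":0,"z":-0.8,"ax":0,"ay":0,"az":0,"hand":0}]' 30; python3 g.py .473 -.0975 .108
```

```text
time: 5.18
position: [0.4743, -0.099, 0.1188]
eef_rot: [0.0, 0.827, 0.562, 0.0]
force: [-0.0, 0.5, -1.9]
opening: 0.0178
grasp_force: 29.5
shift [ 0.09 -0.18  1.08] yaw x 1.193 z [ 0. -0. -1.] j [-0.38  0.11  1.85 -0.    1.19 -0.01] F [-0.02  0.47 -1.86] T [ 0.01 -0.12 -0.03] pos [ 0.4743 -0.099   0.1188] open 0.01778700743245411 grip 29.51419025659561 5.1833
```

It is loose: only the cap's weight shows. Lifting.

```bash
python3 -m inch '[{"x":0,"y":0,"z":-1,"ax":0,"ay":0,"az":0,"hand":0},{"x":0,"y":0,"z":-2,"ax":0,"ay":0,"az":0,"hand":0},{"x":0,"y":0,"z":-3.5,"ax":0,"ay":0,"az":0,"hand":0},{"x":0,"y":0,"z":-5.5,"ax":0,"ay":0,"az":0,"hand":0},{"x":0,"y":0,"z":-7.5,"ax":0,"ay":0,"az":0,"hand":0},{"x":0,"y":0,"z":-9.5,"ax":0,"ay":0,"az":0,"hand":0},{"x":0,"y":0,"z":-10.5,"ax":0,"ay":0,"az":0,"hand":0},{"x":0,"y":0,"z":-11,"ax":0,"ay":0,"az":0,"hand":0},{"x":0,"y":0,"z":-11,"ax":0,"ay":0,"az":0,"hand":0},{"x":0,"y":0,"z":-11,"ax":0,"ay":0,"az":0,"hand":0}]' 30; python3 -m inch '[{"x":0,"y":0,"z":0,"ax":0,"ay":0,"az":0,"hand":0},{"x":0,"y":0,"z":0,"ax":0,"ay":0,"az":0,"hand":0},{"x":0,"y":0,"z":0,"ax":0,"ay":0,"az":0,"hand":0},{"x":0,"y":0,"z":0,"ax":0,"ay":0,"az":0,"hand":0},{"x":0,"y":0,"z":0,"ax":0,"ay":0,"az":0,"hand":0}]' 30;python3 - <<'E'
from h import *
cv2.imwrite("pics/side3.png",cv2.cvtColor(ctrl.capture("side"),4))
E
```

```text
time: 6.02
position: [0.4736, -0.0988, 0.2279]
eef_rot: [-0.0, 0.827, 0.562, -0.0]
force: [0.7, -0.8, -1.8]
opening: 0.018
grasp_force: 29.8
time: 6.43
position: [0.4739, -0.0988, 0.228]
eef_rot: [-0.0, 0.827, 0.562, -0.0]
force: [-0.4, 0.6, -1.0]
opening: 0.0174
grasp_force: 29.8
```

View pics/side3.png

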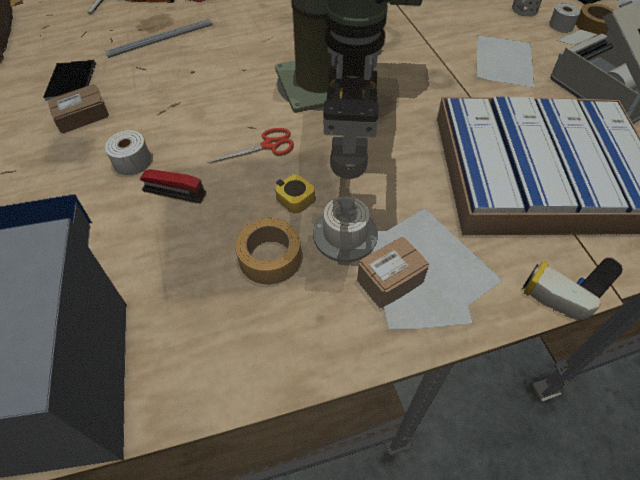

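The cap is in the gripper at (349,160), upright and well above the bare spindle at (346,207). The tape roll, carton and measure have not moved.

```bash
python3 -c "
from cell import ctrl;print(ctrl.hand_in())"
```

```text
the job is handed in; nothing more can be done
None
```

The cap came loose turning counter-clockwise seen from above (the other way jammed at once); it was lifted straight off and handed in held still and upright, its rim about 90 mm above the spindle, with the tape roll, carton and measure where they were.

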